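# Stroke check of two recline dampers

## Robot

A 6-joint arm with a two-finger parallel gripper is mounted at the origin on the work surface. World frame = base frame: x ahead of the robot, y to its left, z up, the work surface at z = 0. Lengths are in m, angles in rad, forces in N, time in s.
With the tool pointing down it reaches from about 0.325 to 1 m from the base axis. Payload 5.1 kg.
Tool frame: the origin (TCP) lies at the very end of the fingers, on their centre line; the grasp point (between the pads) lies 19 mm behind it; x points along the fingers, y is the direction in which the jaws open and shut, and the axes are right-handed (so a half turn about x gives the same grasp; the last joint's range is limited). The gripper opens to 85 mm and grips with 20 to 120 N. Pads are 22 mm wide; open, the fingers measure 114 mm over their backs; the gripper's body (76 mm by 85 mm) begins 54 mm behind the grasp point. The pads swing forward as they close: fully open they stand 13 mm farther back than shut.
Start: joints at [-0.083, 0.124, 1.65, -0, 1.367, -0.083], TCP at [0.65, -0, 0.231] pointing down, gripper open.
Joint ranges: [-2.61, 2.61], [-1.02, 2.33], [0.03, 2.71], [-1.35, 4.49], [0.32, 2.68], [-2.91, 2.91]. Speed limits (rad/s): [2.57, 2.57, 3.14, 3.14, 3.14, 3.14].

## Interface

Orientations are given as a rotation vector (axis times angle).
In Python, from plant import manip gives the robot as it stands. The module is installed in compiled form; this text tells all that it offers.
- The arm moves only by the tool jog_arm, never from a script. Its argument "plan" is a list of rows, each an object of numbers: "wx", "wy", "wz": the turn, a rotation vector about the tool's x, y, z as a fraction of full scale; "dx", "dy", "dz": the shift along the tool's x, y, z as a fraction of full scale; "hand": the opening, from 0 (shut) to 1 (fully open). A call has exactly 10 rows; each row is the pose to reach, as a shift and turn from the pose commanded when the call began, along the tool's axes at that moment, turning the shorter way round; what a row does not reach only later rows make up. Full scale, the value 1, is 0.15 m for a shift and 180 degrees for a turn. A row lasts 1/10 s, in which the tool goes at most 50 mm and 8.59 degrees, less where a joint would pass 70% of its speed; a pose out of reach is approached as far as the arm can. A call with a number of a shift or a turn outside -1 to 1 is refused whole. A call with a gripper value outside its range is refused whole. The fingers move at their own pace and stop on an object; "grip_force" is the grip in N (left out, the last holds). Time passes only in rows, so rows that repeat a pose let the fingers close, or fill a call up. It gives the time, the measured TCP pose, the force and the opening at its end, in the units of the state.
- manip.get_obs(): the state, without advancing time (a new reading comes with each control period).
- manip.read_camera(name): name is "scene" or "side" or "wrist"; returns a dict with "color" (400x640x3 uint8, red, green, blue), "intrinsics" (3x3 intrinsics, pixels), "R" (3x3) and "t" (3): a world point X has camera coordinates R X + t; the wrist camera has in their place "T_tool_cam" (4x4, takes a point from camera to tool coordinates, whose origin is the TCP and whose axes are the tool frame's). Camera axes: x right, y down, z forward; pixel columns grow to the right and rows downward; lengths in m; the calibration is good to about 2 mm. A picture is of the moment at which its call begins: read the wrist's pose just before it. There is no depth.
- manip.finish_job(): hands the job in, once; it reports no verdict.
The state is a dict: "time": time; "joints": joint angles; "joint_vel": joint speeds; "joint_torque": joint torques, N m; "tcp_pos": TCP position; "eef_rot": TCP orientation; "contact_force": force on the tool from outside, world axes, zero at the start; "wrist_torque": the same for the moment, N m; "width": finger opening in m.
Only numpy, scipy, OpenCV 4.12 (cv2) and the standard library are available. Lean on these libraries where they do the work, as an engineer would, in place of code of your own. Each camera call takes 0.05 s, during which the arm holds its last target.

## Task

Check the two upright dampers by pressing each one's plunger straight down where it stands. One glides all the way home: leave that damper standing in its place with its plunger fully down. The other turns stiff part-way: stop gently as soon as you feel the resistance rise, do not force it, and then stand that damper upright in the square open reject tray, gripping it by the barrel; leave everything else on the bench alone.

Things in the scene. Friction and masses are not known exactly. Their poses are not given: they have to be found in the camera images.
- barrel_a (a point): centre of the black barrel (48 mm across) of one of two look-alike loose upright dampers, about 0.6 kg; z is its axis, up. Its foot (68 mm across, 14 mm thick) rests on the bench 52.5 mm below this point; the barrel's flat top is 52.5 mm above. Grip the barrel just below its top. One damper is sound, one binds; neither looks nor name tells which
- barrel_b (a point): centre of the barrel of the second damper, the same in all outward respects as the one at barrel_a
- pad_a: flat round grey push pad, 38 mm across and 8 mm thick, on the plunger of the damper of barrel_a; origin at the centre of its underside. It sinks with the plunger: its top is 43 mm minus the plunger's travel above the barrel's flat top
- plunger_a (a joint): plunger travel of damper a in m: 0 out, 0.034 fully down (end stop); starts at 0 to 0.006. Steady drag of about 3 N; stays where left. Sound damper: same drag up to the end stop. Binding one: same to about 0.013, then rises by about 0.9 N per mm, blocked solid at about 0.026; may creep back a few mm when let go
- pad_b: flat round grey push pad, 38 mm across and 8 mm thick, on the plunger of the damper of barrel_b; origin at the centre of its underside. It sinks with the plunger: its top is 43 mm minus the plunger's travel above the barrel's flat top
- plunger_b (a joint): plunger travel of damper b in m: 0 out, 0.034 fully down (end stop); starts at 0 to 0.006. Steady drag of about 3 N; stays where left. Sound damper: same drag up to the end stop. Binding one: same to about 0.013, then rises by about 0.9 N per mm, blocked solid at about 0.026; may creep back a few mm when let go
- tray: square open reject tray of bare steel without dividers, fixed, 150 x 150 mm, walls 30 mm high and 4 mm thick, floor 4 mm above the bench; origin centre of its underside, x and y along its sides. (The other tray, at the far edge, is longer and has dividers.)
- tire_lever: bystander, leave alone: blue plastic tire lever, 174 x 26 x 10 mm, lying flat; origin under its centre, x along it
- brake_toggle: bystander, leave alone: matte black brake toggle, 133 mm long, 30 mm wide, up to 28 mm high, lying along its x; origin on its underside
- bushing: bystander, leave alone: upright brass bushing, ring 52 mm outside, 45 mm high; origin centre of underside
- lock_knob: bystander, leave alone: chrome wheel lock knob, 64 mm across, 43 mm high; origin centre of underside
- wrench: bystander, leave alone: steel wrench 180 mm long, lying flat; origin on its underside
- fork: bystander, leave alone: detached steel caster fork, 72 mm wide, 179 mm high, standing legs down on the turntable (round painted plate 220 mm across, top 46 mm above the bench); origin at its foot
Things that resemble listed ones, but are neither listed nor needed, are in the scene too. What is shaped like the tray but brown is not meant.

How it is judged:
By the outcome, as a careful person would: the job done as asked, in the order asked, and still so for the second after the job is handed in, with the robot touching nothing.
It also fails if it takes over 64 s, if anything falls off the work surface, if the arm or the gripper's body presses on something with over 40 N, if the wrist force passes 120 N, or if a joint passes its speed limit or range.

## Working session

There is one attempt and no reset: what is moved stays moved. The work goes in short steps, Python scripts to look and compute and a tool call to move; the robot and the scene stay as the last step left them, time stands still between calls to the robot, and variables do not carry over. Pictures are saved under pics/ and viewed, and the job is handed in when it is done.

Besides the shell and the picture viewer there is one more tool, called after "Call:" as name(argument=value, ...), one argument or row to a line, values as JSON. jog_arm: Moves the arm, as the interface text tells. Shift numbers are shares of 0.15 m and turn numbers shares of 180 degrees, none past 1 either way. Its arguments: {"type":"object","properties":{"plan":{"type":"array"},"grip_force":{"type":"number"}},"required":["plan"]}

```bash
mkdir -p pics; cat > h.py <<'E'
from plant import manip
import numpy as np, cv2, pickle
from scipy.spatial.transform import Rotation as Rn
def snap(name,fn):
    o=manip.get_obs(); c=manip.read_camera(name)
    cv2.imwrite('pics/'+fn+'.png',c['color'][:,:,::-1])
    if name=='wrist':
        Rt=Rn.from_rotvec(o['eef_rot']).as_matrix(); T=np.array(c['T_tool_cam'])
        Rwc=Rt@T[:3,:3]; p=Rt@T[:3,3]+o['tcp_pos']
        c['R']=Rwc.T; c['t']=-Rwc.T@p
    pickle.dump({k:np.array(v) for k,v in c.items()},open('pics/'+fn+'.pkl','wb')); return c
def load(fn): return pickle.load(open('pics/'+fn+'.pkl','rb'))
def ray(c,u,v):
    d=c['R'].T@np.linalg.inv(c['intrinsics'])@np.array([u,v,1.]); p=-c['R'].T@c['t']; return p,d/np.linalg.norm(d)
def onz(c,u,v,z):
    p,d=ray(c,u,v); return p+d*(z-p[2])/d[2]
def tri(l):
    A=np.zeros((3,3));b=np.zeros(3);rs=[ray(*x) for x in l]
    for p,d in rs:
        M=np.eye(3)-np.outer(d,d);A+=M;b+=M@p
    X=np.linalg.solve(A,b); return X,[np.linalg.norm((np.eye(3)-np.outer(d,d))@(X-p)) for p,d in rs]
def proj(c,X):
    q=c['intrinsics']@(c['R']@np.array(X)+c['t']); return q[:2]/q[2]
E
python3 - <<'E'
from h import *
print(manip.get_obs())
for n in ['scene','side','wrist']:
    c=snap(n,n+'0'); print(n,-c['R'].T@c['t'],c['intrinsics'].tolist())
E
```

```text
{'time': 0.0, 'joints': array([-8.25689310e-02,  1.24498986e-01,  1.65165359e+00, -1.29577193e-05,
        1.36751126e+00, -8.25620358e-02]), 'joint_vel': array([-8.34195145e-06,  9.16036794e-05,  1.85393947e-04,  1.15405215e-03,
       -7.93897978e-04,  9.23575238e-05]), 'joint_torque': array([ 3.96925461e-04, -4.23608243e+01, -3.65454090e+01,  2.94756808e-05,
        6.89593100e-03,  2.82237529e-06]), 'tcp_pos': array([6.49394613e-01, 3.77190432e-05, 2.30069047e-01]), 'eef_rot': array([ 1.20834208,  1.21083473, -1.21064859]), 'contact_force': array([ 0.30387781, -0.3307465 , -0.60645429]), 'wrist_torque': array([-0.00701007, -0.03444216, -0.0196519 ]), 'width': 0.08517688996695057}
scene [ 1.14999404 -0.52166612  0.94640171] [[368.69326028135254, 0.0, 316.7637949053324], [0.0, 368.69326028135254, 199.0210313931664], [0.0, 0.0, 1.0]]
side [ 0.10621699 -1.00802368  1.09913586] [[478.6498823307062, 0.0, 310.56259896736793], [0.0, 478.6498823307062, 199.12575063576764], [0.0, 0.0, 1.0]]
wrist [0.65042992 0.07982496 0.37242834] [[319.6523956865445, 0.0, 318.8117569434762], [0.0, 319.6523956865445, 192.583197888205], [0.0, 0.0, 1.0]]
```

View pics/scene0.png

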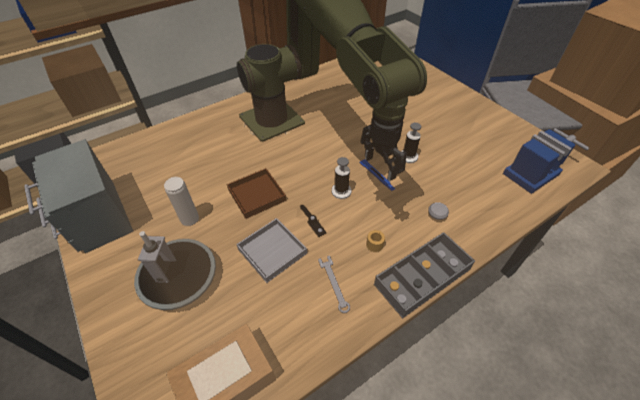

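View pics/side0.png

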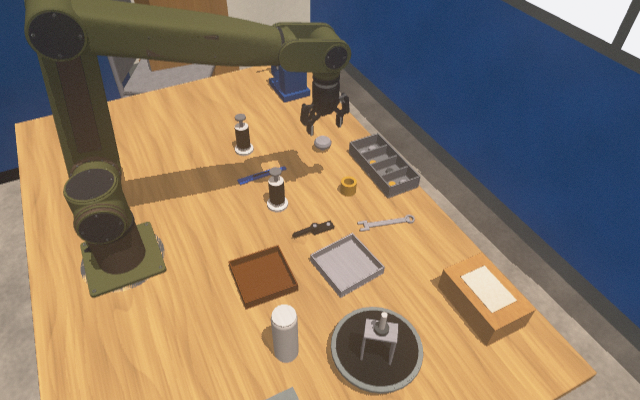

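View pics/wrist0.png

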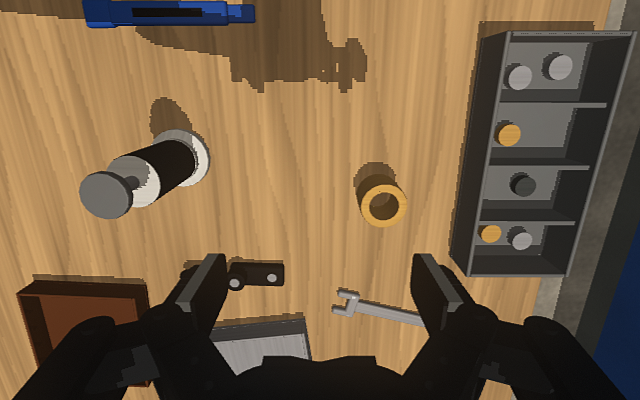

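The scene and side views each show two dampers: scene (342,178) and (412,143), side (277,190) and (243,135). The steel tray is at scene (272,248) and side (347,263). I'll enlarge these for accurate pixels.

```bash
python3 - <<'E'
from h import *
a=cv2.imread('pics/scene0.png');b=cv2.imread('pics/side0.png')
def cr(i,x,y,w,h,s): return cv2.resize(i[y:y+h,x:x+w],None,fx=s,fy=s,interpolation=cv2.INTER_NEAREST)
cv2.imwrite('pics/c1.png',np.vstack([np.hstack([cr(a,310,120,130,90,3),cr(b,220,105,130,110,3)[:270]]),np.hstack([cr(a,220,210,130,90,3),cr(b,290,220,130,90,3)])]))
E
```

```text
(no output)
```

View pics/c1.png

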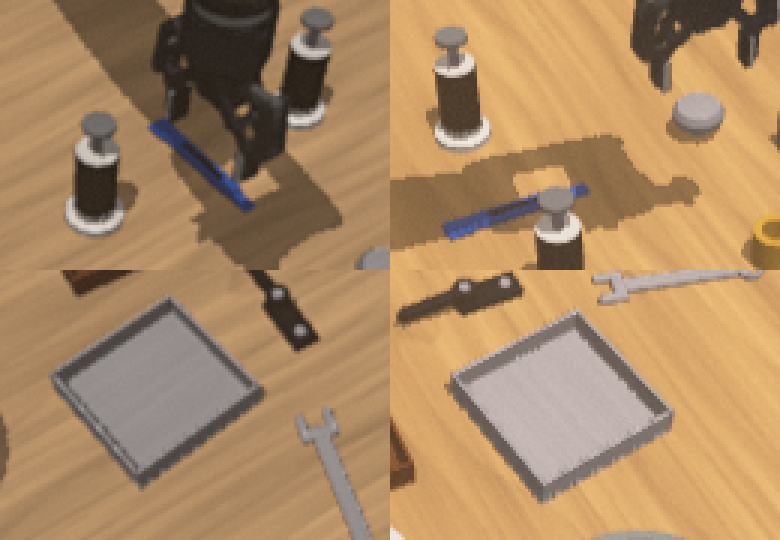

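```bash
python3 - <<'E'
from h import *
s=load('scene0');d=load('side0')
for n,a,b in [('near',(343,161.3),(275,171)),('far',(415.7,126.3),(240.3,116.3))]:
    print(n,tri([(s,*a),(d,*b)]),onz(s,*a,.145),onz(d,*b,.145))
S=[(238,245.3),(276,219.3),(307.7,250),(267.3,280)];D=[(310.7,256),(352,234.7),(384,267.3),(341,294)]
P=[onz(s,*x,.03) for x in S];Q=[onz(d,*x,.03) for x in D]
print(np.round(P,3));print(np.round(Q,3))
for x,p in zip(S,P):
    j=min(range(4),key=lambda j:np.linalg.norm(Q[j]-p)); print(tri([(s,*x),(d,*D[j])]))
for p in [P,Q]: print(np.mean(p,0),[np.linalg.norm(p[i]-p[i-1]) for i in range(4)])
# other items
for n,u,v,z in [('bushing',376,236,.045),('knob',438,206,.043),('tog1',304,208,.02),('tog2',322,233,.02),('lev1',361,162,.01),('lev2',394,188,.01)]:
    print(n,onz(s,u,v,z).round(3))
E
```

```text
near (array([0.48707064, 0.00262454, 0.14224749]), [np.float64(0.0009030513137911563), np.float64(0.0009030513137910923)]) [ 4.90042314e-01 -1.98066697e-04  1.45000000e-01] [0.48599766 0.00098761 0.145     ]
far (array([0.49032573, 0.30876869, 0.14417171]), [np.float64(0.0018223182674571784), np.float64(0.0018223182674572543)]) [0.49247913 0.30534879 0.145     ] [0.49024092 0.31068219 0.145     ]
[[ 0.507 -0.394  0.03 ]
 [ 0.487 -0.252  0.03 ]
 [ 0.638 -0.232  0.03 ]
 [ 0.657 -0.376  0.03 ]]
[[ 0.48  -0.254  0.03 ]
 [ 0.624 -0.236  0.03 ]
 [ 0.645 -0.378  0.03 ]
 [ 0.496 -0.402  0.03 ]]
(array([ 0.49998284, -0.39350686,  0.01777912]), [np.float64(0.00178653922335598), np.float64(0.0017865392233560255)])
(array([ 0.48223775, -0.25014264,  0.02417535]), [np.float64(0.0006039474861534119), np.float64(0.0006039474861534744)])
(array([ 0.63044581, -0.22712   ,  0.01708037]), [np.float64(0.00040767515324244253), np.float64(0.0004076751532423498)])
(array([ 0.650377  , -0.37346182,  0.01930031]), [np.float64(0.0014268527468356005), np.float64(0.0014268527468355122)])
[ 0.5722822  -0.31352426  0.03      ] [np.float64(0.15040186503927433), np.float64(0.14264373878464506), np.float64(0.1524790375716223), np.float64(0.14611009995393107)]
[ 0.56121867 -0.31752948  0.03      ] [np.float64(0.1496249440830284), np.float64(0.14510199396830764), np.float64(0.14374278800160797), np.float64(0.15074124366650954)]
bushing [ 0.719 -0.043  0.045]
knob [0.74  0.191 0.043]
tog1 [ 0.491 -0.152  0.02 ]
tog2 [ 0.606 -0.159  0.02 ]
lev1 [0.419 0.139 0.01 ]
lev2 [0.584 0.153 0.01 ]
```

```bash
python3 - <<'E'
from h import *
s=load('scene0');d=load('side0');w=load('wrist0')
print(Rn.from_rotvec([1.20834208,  1.21083473, -1.21064859]).as_matrix().round(3)); print(w['R'].round(3))
a=(105,196)
print(tri([(w,*a),(s,343,161.3),(d,275,171)]),onz(w,*a,.145))
img=cv2.imread('pics/wrist0.png'); print(img[190:200:5,85:125:8].tolist())
E
```

```text
[[-0.002  1.    -0.   ]
 [ 0.    -0.    -1.   ]
 [-1.    -0.002 -0.   ]]
[[ 1.     0.001 -0.002]
 [ 0.002 -0.949  0.315]
 [-0.002 -0.315 -0.949]]
(array([0.48740277, 0.00145216, 0.1432323 ]), [np.float64(0.0007890950145248032), np.float64(0.0009203384624930624), np.float64(0.001351437022298561)]) [0.48883373 0.00128488 0.145     ]
[[[101, 107, 110], [100, 106, 110], [101, 107, 111], [102, 108, 111], [102, 108, 112]], [[101, 107, 109], [100, 106, 110], [102, 107, 111], [102, 107, 111], [101, 106, 111]]]
```

Call:
jog_arm(
  plan=[
    {"dy": -0.25,"dx": 0.07,"hand": 0},
    {"dy": -0.5,"dx": 0.13,"hand": 0},
    {"dy": -0.75,"dx": 0.2,"hand": 0},
    {"dy": -1.0,"dx": 0.2,"hand": 0},
    {"dy": -1.0,"dx": 0.2,"hand": 0},
    {"dy": -1.0,"dx": 0.2,"hand": 0},
    {"dy": -1.0,"dx": 0.2,"hand": 0},
    {"dy": -1.0,"dx": 0.2,"hand": 0},
    {"dy": -1.0,"dx": 0.2,"hand": 0},
    {"dy": -1.0,"dx": 0.2,"hand": 0},
  ],
  grip_force=50,
)

```text
schema error: expected keys wx, wy, wz, dx, dy, dz, hand
```

```bash
python3 - <<'E'
from h import *
snap('wrist','w1'); snap('side','s1'); snap('scene','sc1'); print(manip.get_obs())
E
```

```text
{'time': 0.3, 'joints': array([-8.25867738e-02,  1.24059880e-01,  1.65076037e+00,  1.08630272e-05,
        1.36745610e+00, -8.25550173e-02]), 'joint_vel': array([ 0.00071389, -0.0009156 , -0.00280494, -0.00023039, -0.00153422,
        0.00017176]), 'joint_torque': array([-3.78356490e-04, -4.22980142e+01, -3.65044463e+01, -1.40697025e-04,
        3.81640013e-03, -3.29901491e-05]), 'tcp_pos': array([ 6.49800237e-01, -9.94001058e-07,  2.30881460e-01]), 'eef_rot': array([ 1.2089521 ,  1.20973396, -1.20969401]), 'contact_force': array([ 0.36371754,  0.04956988, -0.53509051]), 'wrist_torque': array([0.08759519, 0.00025049, 0.01552546]), 'width': 0.08520478342761072}
```

View pics/w1.png

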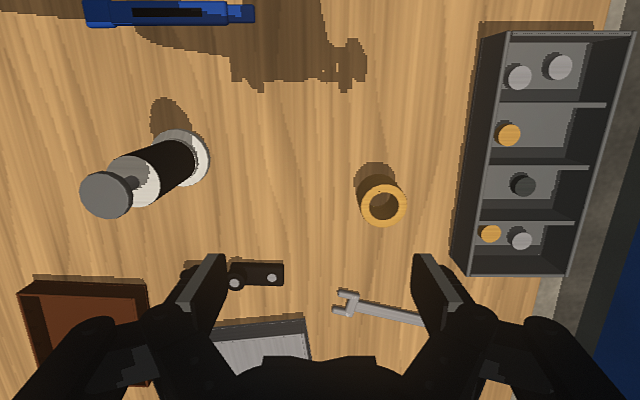

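View pics/sc1.png

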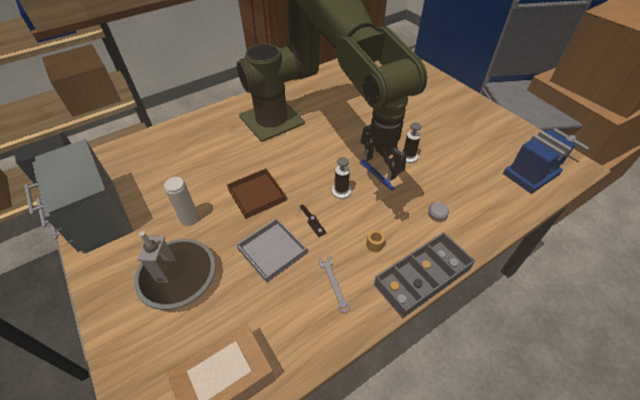

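The move was refused because every row needs all keys, so the pictures are unchanged. I'll resend it in full.

Call:
jog_arm(
  plan=[
    {"wx": 0,"wy": 0,"wz": 0,"dx": 0.07,"dy": -0.25,"dz": 0,"hand": 0},
    {"wx": 0,"wy": 0,"wz": 0,"dx": 0.13,"dy": -0.5,"dz": 0,"hand": 0},
    {"wx": 0,"wy": 0,"wz": 0,"dx": 0.2,"dy": -0.75,"dz": 0,"hand": 0},
    {"wx": 0,"wy": 0,"wz": 0,"dx": 0.2,"dy": -1,"dz": 0,"hand": 0},
    {"wx": 0,"wy": 0,"wz": 0,"dx": 0.2,"dy": -1,"dz": 0,"hand": 0},
    {"wx": 0,"wy": 0,"wz": 0,"dx": 0.2,"dy": -1,"dz": 0,"hand": 0},
    {"wx": 0,"wy": 0,"wz": 0,"dx": 0.2,"dy": -1,"dz": 0,"hand": 0},
    {"wx": 0,"wy": 0,"wz": 0,"dx": 0.2,"dy": -1,"dz": 0,"hand": 0},
    {"wx": 0,"wy": 0,"wz": 0,"dx": 0.2,"dy": -1,"dz": 0,"hand": 0},
    {"wx": 0,"wy": 0,"wz": 0,"dx": 0.2,"dy": -1,"dz": 0,"hand": 0},
  ],
  grip_force=50,
)

```text
time: 1.3
tcp_pos: [0.5005, -0.0001, 0.2013]
eef_rot: [1.209, 1.209, -1.209]
contact_force: [0.7, 1.2, -0.3]
width: 0.0001
```

```bash
python3 - <<'E'
from h import *
snap('wrist','w2'); snap('scene','sc2');o=manip.get_obs(); print(o['time'],o['tcp_pos'],o['contact_force'],o['width'])
E
```

```text
1.4 [ 5.00280584e-01 -2.58284745e-05  2.01229898e-01] [ 0.28853149 -0.52909207  0.42625364] -1.900051314479745e-05
```

View pics/w2.png

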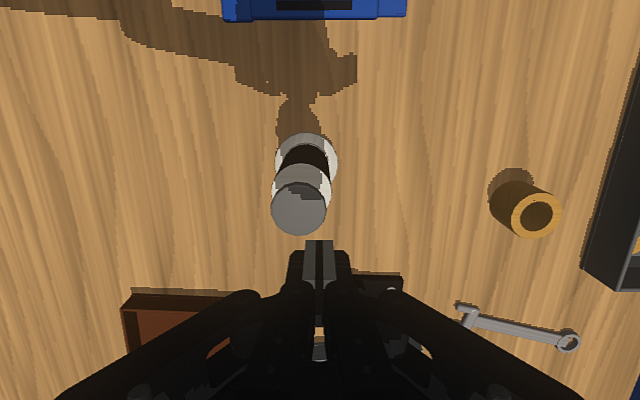

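View pics/sc2.png

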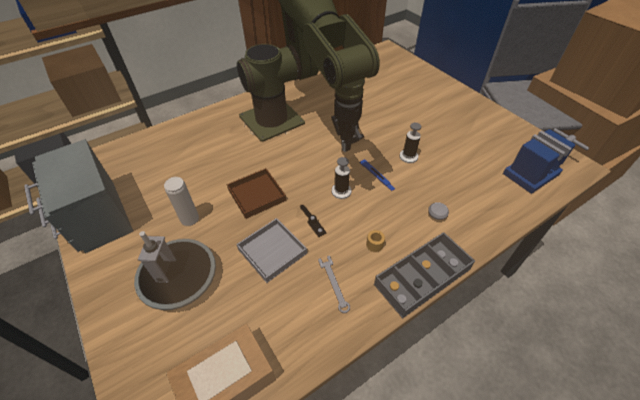

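The wrist view shows the near pad disc centred at about (299,209), with the finger tips at (319,242).

```bash
python3 - <<'E'
from h import *
w=load('w2');w0=load('wrist0')
print(tri([(w,299,209),(w0,105,196)]),onz(w,299,209,.143),onz(w,299,209,.148))
print(proj(w,[.5003,0,.2012]))
s=load('scene0');d=load('side0')
print(tri([(w,299,209),(w0,105,196),(s,343,161.3),(d,275,171)]))
E
```

```text
(array([0.48791479, 0.00123517, 0.14350428]), [np.float64(0.00044259707908698596), np.float64(0.0004425970790869897)]) [0.48792056 0.00151252 0.143     ] [0.48825392 0.00346321 0.148     ]
[316.8275059  254.08515415]
(array([0.48756796, 0.00149488, 0.14324875]), [np.float64(0.0003811719107852984), np.float64(0.0007878584681147554), np.float64(0.0008215219926440804), np.float64(0.0014365564816135024)])
```

Call:
jog_arm(
  plan=[
    {"wx": 0,"wy": 0,"wz": 0,"dx": 0.0,"dy": -0.085,"dz": -0.01,"hand": 0},
    {"wx": 0,"wy": 0,"wz": 0,"dx": 0.12,"dy": -0.085,"dz": -0.01,"hand": 0},
    {"wx": 0,"wy": 0,"wz": 0,"dx": 0.25,"dy": -0.085,"dz": -0.01,"hand": 0},
    {"wx": 0,"wy": 0,"wz": 0,"dx": 0.35,"dy": -0.085,"dz": -0.01,"hand": 0},
    {"wx": 0,"wy": 0,"wz": 0,"dx": 0.37,"dy": -0.085,"dz": -0.01,"hand": 0},
    {"wx": 0,"wy": 0,"wz": 0,"dx": 0.385,"dy": -0.085,"dz": -0.01,"hand": 0},
    {"wx": 0,"wy": 0,"wz": 0,"dx": 0.4,"dy": -0.085,"dz": -0.01,"hand": 0},
    {"wx": 0,"wy": 0,"wz": 0,"dx": 0.41,"dy": -0.085,"dz": -0.01,"hand": 0},
    {"wx": 0,"wy": 0,"wz": 0,"dx": 0.42,"dy": -0.085,"dz": -0.01,"hand": 0},
    {"wx": 0,"wy": 0,"wz": 0,"dx": 0.42,"dy": -0.085,"dz": -0.01,"hand": 0},
  ],
)

```text
time: 2.4
tcp_pos: [0.4877, 0.0014, 0.1387]
eef_rot: [1.21, 1.208, -1.208]
contact_force: [-0.8, -0.6, 1.8]
width: -0.0
```

```bash
python3 - <<'E'
from h import *
snap('side','s3');o=manip.get_obs(); print(o['time'],o['tcp_pos'],o['contact_force'],o['width'])
i=cv2.imread('pics/s3.png');cv2.imwrite('pics/s3c.png',cv2.resize(i[110:230,210:370],None,fx=4,fy=4))
E
```

```text
2.45 [0.48762474 0.00143888 0.13864852] [-0.21658426  0.17926875  1.26243748] -0.00017265097893619038
```

View pics/s3c.png

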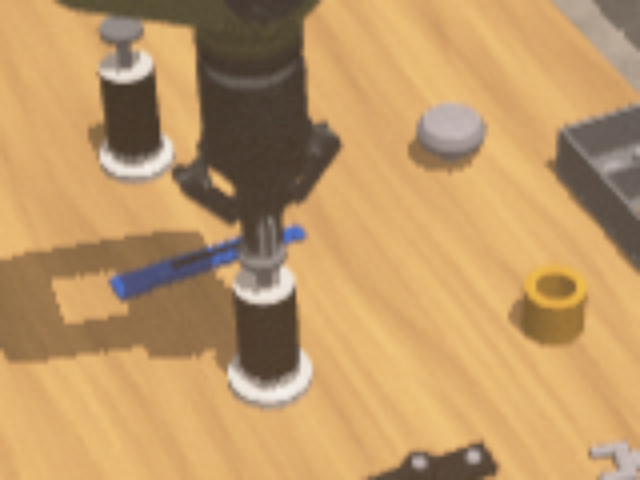

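Call:
jog_arm(
  plan=[
    {"wx": 0,"wy": 0,"wz": 0,"dx": 0.003,"dy": 0,"dz": 0,"hand": 0},
    {"wx": 0,"wy": 0,"wz": 0,"dx": 0.006,"dy": 0,"dz": 0,"hand": 0},
    {"wx": 0,"wy": 0,"wz": 0,"dx": 0.009,"dy": 0,"dz": 0,"hand": 0},
    {"wx": 0,"wy": 0,"wz": 0,"dx": 0.012,"dy": 0,"dz": 0,"hand": 0},
    {"wx": 0,"wy": 0,"wz": 0,"dx": 0.015,"dy": 0,"dz": 0,"hand": 0},
    {"wx": 0,"wy": 0,"wz": 0,"dx": 0.018,"dy": 0,"dz": 0,"hand": 0},
    {"wx": 0,"wy": 0,"wz": 0,"dx": 0.021,"dy": 0,"dz": 0,"hand": 0},
    {"wx": 0,"wy": 0,"wz": 0,"dx": 0.024,"dy": 0,"dz": 0,"hand": 0},
    {"wx": 0,"wy": 0,"wz": 0,"dx": 0.027,"dy": 0,"dz": 0,"hand": 0},
    {"wx": 0,"wy": 0,"wz": 0,"dx": 0.03,"dy": 0,"dz": 0,"hand": 0},
  ],
)

```text
time: 3.45
tcp_pos: [0.4876, 0.0015, 0.1341]
eef_rot: [1.21, 1.209, -1.209]
contact_force: [1.6, -0.8, 4.7]
width: -0.0002
```

```bash
python3 - <<'E'
from h import *
o=manip.get_obs(); print(o['time'],o['tcp_pos'],o['contact_force'],o['joint_torque'])
E
```

```text
3.45 [0.48755376 0.00145606 0.13412139] [ 1.5575417  -0.75601224  4.66861684] [ 2.90238293e-02 -2.48705399e+01 -3.13455427e+01 -3.01963999e-02
  4.45313165e-01 -2.40706049e-04]
```

Call:
jog_arm(
  plan=[
    {"wx": 0,"wy": 0,"wz": 0,"dx": 0.001,"dy": 0,"dz": 0,"hand": 0},
    {"wx": 0,"wy": 0,"wz": 0,"dx": 0.002,"dy": 0,"dz": 0,"hand": 0},
    {"wx": 0,"wy": 0,"wz": 0,"dx": 0.003,"dy": 0,"dz": 0,"hand": 0},
    {"wx": 0,"wy": 0,"wz": 0,"dx": 0.004,"dy": 0,"dz": 0,"hand": 0},
    {"wx": 0,"wy": 0,"wz": 0,"dx": 0.005,"dy": 0,"dz": 0,"hand": 0},
    {"wx": 0,"wy": 0,"wz": 0,"dx": 0.006,"dy": 0,"dz": 0,"hand": 0},
    {"wx": 0,"wy": 0,"wz": 0,"dx": 0.007,"dy": 0,"dz": 0,"hand": 0},
    {"wx": 0,"wy": 0,"wz": 0,"dx": 0.008,"dy": 0,"dz": 0,"hand": 0},
    {"wx": 0,"wy": 0,"wz": 0,"dx": 0.009,"dy": 0,"dz": 0,"hand": 0},
    {"wx": 0,"wy": 0,"wz": 0,"dx": 0.01,"dy": 0,"dz": 0,"hand": 0},
  ],
)

```text
time: 4.45
tcp_pos: [0.4874, 0.0015, 0.1325]
eef_rot: [1.209, 1.209, -1.209]
contact_force: [3.1, -0.3, 4.6]
width: -0.0002
```

Call:
jog_arm(
  plan=[
    {"wx": 0,"wy": 0,"wz": 0,"dx": 0.001,"dy": 0,"dz": 0,"hand": 0},
    {"wx": 0,"wy": 0,"wz": 0,"dx": 0.002,"dy": 0,"dz": 0,"hand": 0},
    {"wx": 0,"wy": 0,"wz": 0,"dx": 0.003,"dy": 0,"dz": 0,"hand": 0},
    {"wx": 0,"wy": 0,"wz": 0,"dx": 0.004,"dy": 0,"dz": 0,"hand": 0},
    {"wx": 0,"wy": 0,"wz": 0,"dx": 0.005,"dy": 0,"dz": 0,"hand": 0},
    {"wx": 0,"wy": 0,"wz": 0,"dx": 0.006,"dy": 0,"dz": 0,"hand": 0},
    {"wx": 0,"wy": 0,"wz": 0,"dx": 0.007,"dy": 0,"dz": 0,"hand": 0},
    {"wx": 0,"wy": 0,"wz": 0,"dx": 0.008,"dy": 0,"dz": 0,"hand": 0},
    {"wx": 0,"wy": 0,"wz": 0,"dx": 0.009,"dy": 0,"dz": 0,"hand": 0},
    {"wx": 0,"wy": 0,"wz": 0,"dx": 0.01,"dy": 0,"dz": 0,"hand": 0},
  ],
)

```text
time: 5.45
tcp_pos: [0.4876, 0.0015, 0.1313]
eef_rot: [1.209, 1.209, -1.209]
contact_force: [1.8, -0.9, 6.2]
width: 0.0
```

```bash
python3 - <<'E'
from h import *
for i in range(6):
    manip.read_camera('side');o=manip.get_obs(); print(o['tcp_pos'].round(4),o['contact_force'].round(2))
E
```

```text
[0.4875 0.0014 0.1313] [ 2.71 -0.12  4.98]
[0.4875 0.0015 0.1313] [ 1.28 -0.35  7.2 ]
[0.4875 0.0015 0.1313] [ 2.06 -0.8   5.65]
[0.4876 0.0014 0.1313] [ 2.14 -0.24  7.01]
[0.4875 0.0014 0.1313] [ 1.54 -0.67  6.19]
[0.4875 0.0014 0.1313] [1.89 0.29 6.6 ]
```

Resistance rose to a mean of about 6.3 N at roughly 17 mm of travel, which matches the binding law. I'll stop here, lift straight up, and go to the other damper.

Call:
jog_arm(
  plan=[
    {"wx": 0,"wy": 0,"wz": 0,"dx": -0.03,"dy": 0,"dz": 0,"hand": 0},
    {"wx": 0,"wy": 0,"wz": 0,"dx": -0.13,"dy": 0,"dz": 0,"hand": 0},
    {"wx": 0,"wy": 0,"wz": 0,"dx": -0.3,"dy": 0,"dz": 0,"hand": 0},
    {"wx": 0,"wy": 0,"wz": 0,"dx": -0.47,"dy": 0,"dz": -0.1,"hand": 0},
    {"wx": 0,"wy": 0,"wz": 0,"dx": -0.47,"dy": 0,"dz": -0.3,"hand": 0},
    {"wx": 0,"wy": 0,"wz": 0,"dx": -0.47,"dy": 0,"dz": -0.5,"hand": 0},
    {"wx": 0,"wy": 0,"wz": 0,"dx": -0.47,"dy": 0,"dz": -0.7,"hand": 0},
    {"wx": 0,"wy": 0,"wz": 0,"dx": -0.47,"dy": 0,"dz": -0.9,"hand": 0},
    {"wx": 0,"wy": 0,"wz": 0,"dx": -0.47,"dy": 0,"dz": -1,"hand": 0},
    {"wx": 0,"wy": 0,"wz": 0,"dx": -0.47,"dy": 0,"dz": -1,"hand": 0},
  ],
)

```text
time: 6.75
tcp_pos: [0.4867, 0.1526, 0.2012]
eef_rot: [1.206, 1.211, -1.208]
contact_force: [0.0, -0.2, -0.1]
width: -0.0
```

```bash
python3 - <<'E'
from h import *
snap('side','s4');snap('wrist','w4');o=manip.get_obs(); print(o['time'],o['tcp_pos'],o['contact_force'],o['width'])
i=cv2.imread('pics/s4.png');j=cv2.imread('pics/w4.png')
cv2.imwrite('pics/s4c.png',np.vstack([cv2.resize(i[100:220,210:370],None,fx=3,fy=3)[:, :480],cv2.resize(j[:200,80:560],None,fx=1,fy=1)]))
E
```

```text
6.85 [0.48697796 0.15099398 0.20118859] [-0.14702254 -0.30551483 -0.3384687 ] 0.0003748673528712635
```

View pics/s4c.png

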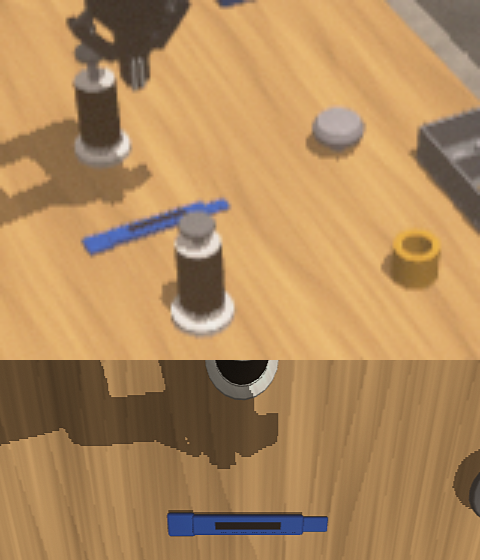

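The first damper stands with its pad partly down, the gripper is clear, and nothing else was disturbed.

Call:
jog_arm(
  plan=[
    {"wx": 0,"wy": 0,"wz": 0,"dx": 0,"dy": 0,"dz": -0.2,"hand": 0},
    {"wx": 0,"wy": 0,"wz": 0,"dx": 0,"dy": 0.015,"dz": -0.4,"hand": 0},
    {"wx": 0,"wy": 0,"wz": 0,"dx": 0,"dy": 0.015,"dz": -0.6,"hand": 0},
    {"wx": 0,"wy": 0,"wz": 0,"dx": 0,"dy": 0.015,"dz": -0.8,"hand": 0},
    {"wx": 0,"wy": 0,"wz": 0,"dx": 0,"dy": 0.015,"dz": -0.95,"hand": 0},
    {"wx": 0,"wy": 0,"wz": 0,"dx": 0,"dy": 0.015,"dz": -1,"hand": 0},
    {"wx": 0,"wy": 0,"wz": 0,"dx": 0,"dy": 0.015,"dz": -1,"hand": 0},
    {"wx": 0,"wy": 0,"wz": 0,"dx": 0,"dy": 0.015,"dz": -1,"hand": 0},
    {"wx": 0,"wy": 0,"wz": 0,"dx": 0,"dy": 0.015,"dz": -1,"hand": 0},
    {"wx": 0,"wy": 0,"wz": 0,"dx": 0,"dy": 0.015,"dz": -1,"hand": 0},
  ],
)

```text
time: 7.85
tcp_pos: [0.4897, 0.3005, 0.2014]
eef_rot: [1.21, 1.208, -1.21]
contact_force: [0.3, 0.1, 0.6]
width: 0.0002
```

```bash
python3 - <<'E'
from h import *
snap('wrist','w5');o=manip.get_obs(); print(o['time'],o['tcp_pos'],o['contact_force'],o['width'])
E
```

```text
7.9 [0.4896416  0.30066343 0.20140318] [ 0.26131434  0.53316144 -0.24172424] 0.00013777501463194705
```

View pics/w5.png

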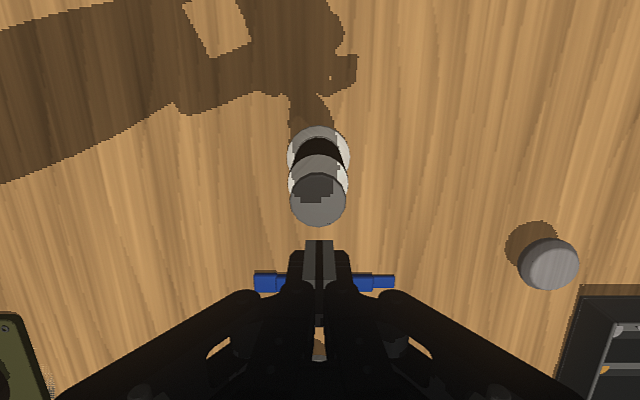

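The far pad disc is centred at about (318,200).

```bash
python3 - <<'E'
from h import *
s=load('scene0');d=load('side0');w=load('w5');sc=load('sc2')
print(tri([(w,318,200),(s,415.7,126.3),(d,240.3,116.3)]))
for z in (.142,.145,.148): print(onz(w,318,200,z))
E
```

```text
(array([0.49014224, 0.30887465, 0.14408029]), [np.float64(0.0002832571413212927), np.float64(0.001850377719430174), np.float64(0.0018084428762877903)])
[0.48985247 0.3081357  0.142     ]
[0.48986195 0.3092102  0.145     ]
[0.48987143 0.3102847  0.148     ]
```

Call:
jog_arm(
  plan=[
    {"wx": 0,"wy": 0,"wz": 0,"dx": 0.0,"dy": 0,"dz": -0.05,"hand": 0},
    {"wx": 0,"wy": 0,"wz": 0,"dx": 0.12,"dy": 0,"dz": -0.05,"hand": 0},
    {"wx": 0,"wy": 0,"wz": 0,"dx": 0.25,"dy": 0,"dz": -0.05,"hand": 0},
    {"wx": 0,"wy": 0,"wz": 0,"dx": 0.35,"dy": 0,"dz": -0.05,"hand": 0},
    {"wx": 0,"wy": 0,"wz": 0,"dx": 0.37,"dy": 0,"dz": -0.05,"hand": 0},
    {"wx": 0,"wy": 0,"wz": 0,"dx": 0.385,"dy": 0,"dz": -0.05,"hand": 0},
    {"wx": 0,"wy": 0,"wz": 0,"dx": 0.4,"dy": 0,"dz": -0.05,"hand": 0},
    {"wx": 0,"wy": 0,"wz": 0,"dx": 0.415,"dy": 0,"dz": -0.05,"hand": 0},
    {"wx": 0,"wy": 0,"wz": 0,"dx": 0.43,"dy": 0,"dz": -0.05,"hand": 0},
    {"wx": 0,"wy": 0,"wz": 0,"dx": 0.44,"dy": 0,"dz": -0.05,"hand": 0},
  ],
)

```text
time: 8.9
tcp_pos: [0.4898, 0.3092, 0.1357]
eef_rot: [1.21, 1.209, -1.208]
contact_force: [-0.2, 0.1, 1.9]
width: -0.0001
```

```bash
python3 - <<'E'
from h import *
for i in range(4):
    snap('side','s6');o=manip.get_obs(); print(o['time'],o['tcp_pos'].round(4),o['contact_force'].round(2))
i=cv2.imread('pics/s6.png');cv2.imwrite('pics/s6c.png',cv2.resize(i[90:210,210:370],None,fx=4,fy=4))
E
```

```text
8.95 [0.4898 0.3092 0.1354] [0.66 0.58 1.44]
9.0 [0.4898 0.3092 0.1354] [0.45 0.26 0.5 ]
9.05 [0.4898 0.3092 0.1354] [-0.44  0.86  1.2 ]
9.1 [0.4898 0.3091 0.1354] [0.44 1.   1.09]
```

View pics/s6c.png

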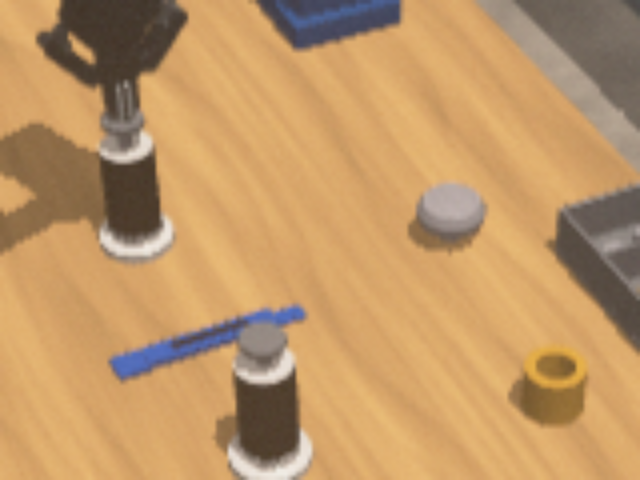

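Call:
jog_arm(
  plan=[
    {"wx": 0,"wy": 0,"wz": 0,"dx": 0.003,"dy": 0,"dz": 0,"hand": 0},
    {"wx": 0,"wy": 0,"wz": 0,"dx": 0.006,"dy": 0,"dz": 0,"hand": 0},
    {"wx": 0,"wy": 0,"wz": 0,"dx": 0.009,"dy": 0,"dz": 0,"hand": 0},
    {"wx": 0,"wy": 0,"wz": 0,"dx": 0.012,"dy": 0,"dz": 0,"hand": 0},
    {"wx": 0,"wy": 0,"wz": 0,"dx": 0.015,"dy": 0,"dz": 0,"hand": 0},
    {"wx": 0,"wy": 0,"wz": 0,"dx": 0.018,"dy": 0,"dz": 0,"hand": 0},
    {"wx": 0,"wy": 0,"wz": 0,"dx": 0.021,"dy": 0,"dz": 0,"hand": 0},
    {"wx": 0,"wy": 0,"wz": 0,"dx": 0.024,"dy": 0,"dz": 0,"hand": 0},
    {"wx": 0,"wy": 0,"wz": 0,"dx": 0.027,"dy": 0,"dz": 0,"hand": 0},
    {"wx": 0,"wy": 0,"wz": 0,"dx": 0.03,"dy": 0,"dz": 0,"hand": 0},
  ],
)

```text
time: 10.1
tcp_pos: [0.4896, 0.3089, 0.1308]
eef_rot: [1.209, 1.209, -1.209]
contact_force: [1.0, 1.0, 2.3]
width: -0.0004
```

```bash
python3 - <<'E'
from h import *
for i in range(4):
    manip.read_camera('side');o=manip.get_obs(); print(o['time'],o['tcp_pos'].round(4),o['contact_force'].round(2))
E
```

```text
10.15 [0.4895 0.3089 0.1307] [1.46 1.05 2.21]
10.2 [0.4894 0.3088 0.1307] [1.66 1.03 0.95]
10.25 [0.4894 0.3088 0.1307] [0.92 0.75 2.04]
10.3 [0.4894 0.3088 0.1307] [ 0.68 -0.76  1.97]
```

This one stays at about 2 N at 17 mm, so it's the sound damper. I'll continue down towards the stop.

Call:
jog_arm(
  plan=[
    {"wx": 0,"wy": 0,"wz": 0,"dx": 0.008,"dy": 0,"dz": 0,"hand": 0},
    {"wx": 0,"wy": 0,"wz": 0,"dx": 0.016,"dy": 0,"dz": 0,"hand": 0},
    {"wx": 0,"wy": 0,"wz": 0,"dx": 0.024,"dy": 0,"dz": 0,"hand": 0},
    {"wx": 0,"wy": 0,"wz": 0,"dx": 0.032,"dy": 0,"dz": 0,"hand": 0},
    {"wx": 0,"wy": 0,"wz": 0,"dx": 0.04,"dy": 0,"dz": 0,"hand": 0},
    {"wx": 0,"wy": 0,"wz": 0,"dx": 0.048,"dy": 0,"dz": 0,"hand": 0},
    {"wx": 0,"wy": 0,"wz": 0,"dx": 0.056,"dy": 0,"dz": 0,"hand": 0},
    {"wx": 0,"wy": 0,"wz": 0,"dx": 0.064,"dy": 0,"dz": 0,"hand": 0},
    {"wx": 0,"wy": 0,"wz": 0,"dx": 0.072,"dy": 0,"dz": 0,"hand": 0},
    {"wx": 0,"wy": 0,"wz": 0,"dx": 0.08,"dy": 0,"dz": 0,"hand": 0},
  ],
)

```text
time: 11.3
tcp_pos: [0.4894, 0.3088, 0.1186]
eef_rot: [1.209, 1.209, -1.21]
contact_force: [-0.2, -0.4, 2.7]
width: -0.0004
```

Still 2.7 N at about 29.5 mm of travel. I'll ease to the end stop.

Call:
jog_arm(
  plan=[
    {"wx": 0,"wy": 0,"wz": 0,"dx": 0.004,"dy": 0,"dz": 0,"hand": 0},
    {"wx": 0,"wy": 0,"wz": 0,"dx": 0.008,"dy": 0,"dz": 0,"hand": 0},
    {"wx": 0,"wy": 0,"wz": 0,"dx": 0.012,"dy": 0,"dz": 0,"hand": 0},
    {"wx": 0,"wy": 0,"wz": 0,"dx": 0.016,"dy": 0,"dz": 0,"hand": 0},
    {"wx": 0,"wy": 0,"wz": 0,"dx": 0.02,"dy": 0,"dz": 0,"hand": 0},
    {"wx": 0,"wy": 0,"wz": 0,"dx": 0.024,"dy": 0,"dz": 0,"hand": 0},
    {"wx": 0,"wy": 0,"wz": 0,"dx": 0.027,"dy": 0,"dz": 0,"hand": 0},
    {"wx": 0,"wy": 0,"wz": 0,"dx": 0.03,"dy": 0,"dz": 0,"hand": 0},
    {"wx": 0,"wy": 0,"wz": 0,"dx": 0.03,"dy": 0,"dz": 0,"hand": 0},
    {"wx": 0,"wy": 0,"wz": 0,"dx": 0.03,"dy": 0,"dz": 0,"hand": 0},
  ],
)

```text
time: 12.3
tcp_pos: [0.4897, 0.3091, 0.116]
eef_rot: [1.209, 1.209, -1.209]
contact_force: [-2.7, -1.8, 9.6]
width: 0.0001
```

Call:
jog_arm(
  plan=[
    {"wx": 0,"wy": 0,"wz": 0,"dx": 0.002,"dy": 0,"dz": 0,"hand": 0},
    {"wx": 0,"wy": 0,"wz": 0,"dx": 0.004,"dy": 0,"dz": 0,"hand": 0},
    {"wx": 0,"wy": 0,"wz": 0,"dx": 0.006,"dy": 0,"dz": 0,"hand": 0},
    {"wx": 0,"wy": 0,"wz": 0,"dx": 0.008,"dy": 0,"dz": 0,"hand": 0},
    {"wx": 0,"wy": 0,"wz": 0,"dx": 0.01,"dy": 0,"dz": 0,"hand": 0},
    {"wx": 0,"wy": 0,"wz": 0,"dx": 0.01,"dy": 0,"dz": 0,"hand": 0},
    {"wx": 0,"wy": 0,"wz": 0,"dx": 0.01,"dy": 0,"dz": 0,"hand": 0},
    {"wx": 0,"wy": 0,"wz": 0,"dx": 0.01,"dy": 0,"dz": 0,"hand": 0},
    {"wx": 0,"wy": 0,"wz": 0,"dx": 0.01,"dy": 0,"dz": 0,"hand": 0},
    {"wx": 0,"wy": 0,"wz": 0,"dx": 0.01,"dy": 0,"dz": 0,"hand": 0},
  ],
)

```text
time: 13.3
tcp_pos: [0.4903, 0.3094, 0.1161]
eef_rot: [1.21, 1.209, -1.208]
contact_force: [-4.0, -2.8, 14.8]
width: 0.0001
```

```bash
python3 - <<'E'
from h import *
for i in range(2):
    snap('side','s7');o=manip.get_obs(); print(o['time'],o['tcp_pos'].round(4),o['contact_force'].round(2))
snap('scene','sc7')
i=cv2.imread('pics/s7.png');j=cv2.imread('pics/sc7.png')
cv2.imwrite('pics/s7c.png',np.hstack([cv2.resize(i[95:165,210:280],None,fx=5,fy=5),cv2.resize(j[105:175,375:445],None,fx=5,fy=5)]))
E
```

```text
13.35 [0.4903 0.3094 0.1161] [-4.17 -3.53 14.52]
13.4 [0.4903 0.3094 0.1161] [-4.38 -3.86 14.01]
```

View pics/s7c.png

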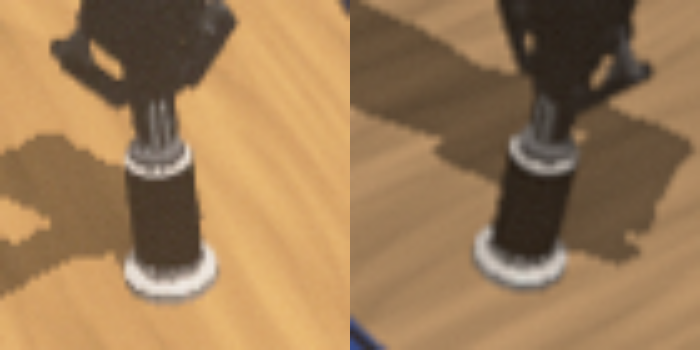

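It's at the hard stop: z holds at 0.116 while force climbs to 14 N, and the pad is seated on the barrel top. I'll lift off and return.

Call:
jog_arm(
  plan=[
    {"wx": 0,"wy": 0,"wz": 0,"dx": -0.03,"dy": 0,"dz": 0,"hand": 0},
    {"wx": 0,"wy": 0,"wz": 0,"dx": -0.15,"dy": 0,"dz": 0,"hand": 0},
    {"wx": 0,"wy": 0,"wz": 0,"dx": -0.35,"dy": 0,"dz": 0,"hand": 0},
    {"wx": 0,"wy": 0,"wz": 0,"dx": -0.6,"dy": 0,"dz": 0.1,"hand": 0},
    {"wx": 0,"wy": 0,"wz": 0,"dx": -0.6,"dy": 0,"dz": 0.3,"hand": 0},
    {"wx": 0,"wy": 0,"wz": 0,"dx": -0.6,"dy": 0,"dz": 0.5,"hand": 0},
    {"wx": 0,"wy": 0,"wz": 0,"dx": -0.6,"dy": 0,"dz": 0.7,"hand": 0},
    {"wx": 0,"wy": 0,"wz": 0,"dx": -0.6,"dy": 0,"dz": 0.9,"hand": 0},
    {"wx": 0,"wy": 0,"wz": 0,"dx": -0.6,"dy": 0,"dz": 1,"hand": 0},
    {"wx": 0,"wy": 0,"wz": 0,"dx": -0.6,"dy": 0,"dz": 1,"hand": 0},
  ],
)

```text
time: 14.45
tcp_pos: [0.4892, 0.1578, 0.2022]
eef_rot: [1.211, 1.209, -1.212]
contact_force: [0.2, 0.5, -0.2]
width: -0.0004
```

Call:
jog_arm(
  plan=[
    {"wx": 0,"wy": 0,"wz": 0,"dx": 0,"dy": -0.015,"dz": 0.2,"hand": 0.5},
    {"wx": 0,"wy": 0,"wz": 0,"dx": 0,"dy": -0.015,"dz": 0.4,"hand": 1},
    {"wx": 0,"wy": 0,"wz": 0,"dx": 0,"dy": -0.015,"dz": 0.6,"hand": 1},
    {"wx": 0,"wy": 0,"wz": 0,"dx": 0,"dy": -0.015,"dz": 0.8,"hand": 1},
    {"wx": 0,"wy": 0,"wz": 0,"dx": 0,"dy": -0.015,"dz": 0.95,"hand": 1},
    {"wx": 0,"wy": 0,"wz": 0,"dx": 0,"dy": -0.015,"dz": 1,"hand": 1},
    {"wx": 0,"wy": 0,"wz": 0,"dx": 0,"dy": -0.015,"dz": 1,"hand": 1},
    {"wx": 0,"wy": 0,"wz": 0,"dx": 0,"dy": -0.015,"dz": 1,"hand": 1},
    {"wx": 0,"wy": 0,"wz": 0,"dx": 0,"dy": -0.015,"dz": 1,"hand": 1},
    {"wx": 0,"wy": 0,"wz": 0,"dx": 0,"dy": -0.015,"dz": 1,"hand": 1},
  ],
)

```text
time: 15.45
tcp_pos: [0.4873, 0.0099, 0.2027]
eef_rot: [1.208, 1.21, -1.208]
contact_force: [-0.4, 0.3, 0.6]
width: 0.0854
```

```bash
python3 - <<'E'
from h import *
snap('wrist','w8');snap('side','s8');snap('scene','sc8');o=manip.get_obs(); print(o['time'],o['tcp_pos'].round(4),o['contact_force'].round(2),o['width'])
i=cv2.imread('pics/s8.png');j=cv2.imread('pics/sc8.png');w=cv2.imread('pics/w8.png')
a=np.hstack([cv2.resize(i[95:165,210:280],None,fx=4,fy=4),cv2.resize(j[105:175,375:445],None,fx=4,fy=4)])
cv2.imwrite('pics/s8c.png',a)
E
```

```text
15.6 [0.4872 0.0095 0.2028] [-0.98 -0.54 -0.49] 0.08511015783948239
```

View pics/s8c.png

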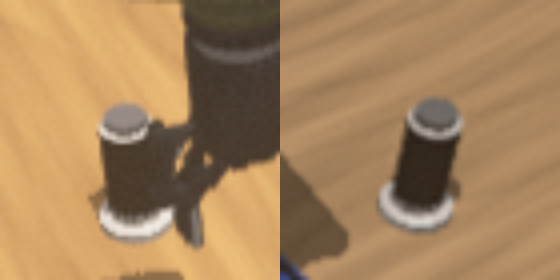

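View pics/w8.png

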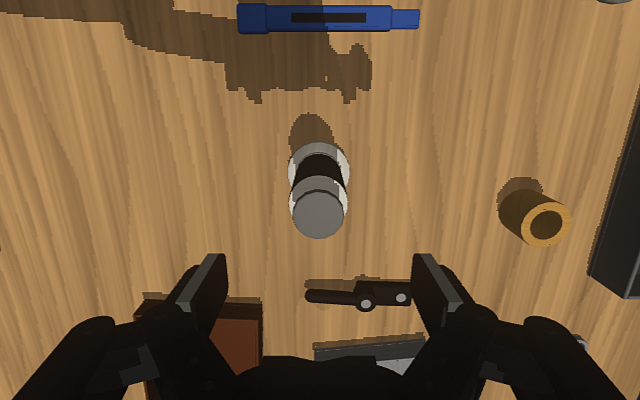

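The sound damper stands with its pad seated on the barrel. The binding damper's pad centre is at wrist (319,214).

```bash
python3 - <<'E'
from h import *
w=load('w8')
for z in (.129,.131,.133): print(onz(w,319,214,z).round(4))
# foot centre: scene crop
j=cv2.imread('pics/sc8.png');i=cv2.imread('pics/s4.png')
cv2.imwrite('pics/c9.png',np.hstack([cv2.resize(j[145:205,310:380],None,fx=5,fy=5),cv2.resize(i[160:220,240:310],None,fx=5,fy=5)]))
E
```

```text
[0.4881 0.0016 0.129 ]
[0.4881 0.0024 0.131 ]
[0.4881 0.0032 0.133 ]
```

View pics/c9.png

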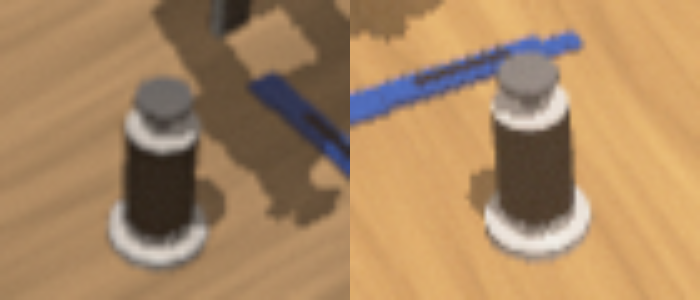

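Call:
jog_arm(
  plan=[
    {"wx": 0,"wy": 0,"wz": 0,"dx": 0,"dy": 0,"dz": 0.047,"hand": 1},
    {"wx": 0,"wy": 0,"wz": 0,"dx": 0.15,"dy": 0,"dz": 0.047,"hand": 1},
    {"wx": 0,"wy": 0,"wz": 0,"dx": 0.3,"dy": 0,"dz": 0.047,"hand": 1},
    {"wx": 0,"wy": 0,"wz": 0,"dx": 0.45,"dy": 0,"dz": 0.047,"hand": 1},
    {"wx": 0,"wy": 0,"wz": 0,"dx": 0.6,"dy": 0,"dz": 0.047,"hand": 1},
    {"wx": 0,"wy": 0,"wz": 0,"dx": 0.72,"dy": 0,"dz": 0.047,"hand": 1},
    {"wx": 0,"wy": 0,"wz": 0,"dx": 0.82,"dy": 0,"dz": 0.047,"hand": 1},
    {"wx": 0,"wy": 0,"wz": 0,"dx": 0.86,"dy": 0,"dz": 0.047,"hand": 1},
    {"wx": 0,"wy": 0,"wz": 0,"dx": 0.86,"dy": 0,"dz": 0.047,"hand": 1},
    {"wx": 0,"wy": 0,"wz": 0,"dx": 0.86,"dy": 0,"dz": 0.047,"hand": 1},
  ],
)

```text
time: 16.6
tcp_pos: [0.4878, 0.0017, 0.0746]
eef_rot: [1.21, 1.208, -1.209]
contact_force: [0.6, 0.4, 0.0]
width: 0.0851
```

```bash
python3 - <<'E'
from h import *
snap('side','s10');snap('scene','sc10');o=manip.get_obs(); print(o['time'],o['tcp_pos'].round(4),o['contact_force'].round(2),o['width'])
i=cv2.imread('pics/s10.png');j=cv2.imread('pics/sc10.png')
cv2.imwrite('pics/c10.png',np.hstack([cv2.resize(j[115:205,300:380],None,fx=5,fy=5),cv2.resize(i[130:220,240:320],None,fx=5,fy=5)]))
E
```

```text
16.7 [0.4881 0.0018 0.075 ] [-0.12 -0.12  0.13] 0.08534283527902528
```

View pics/c10.png

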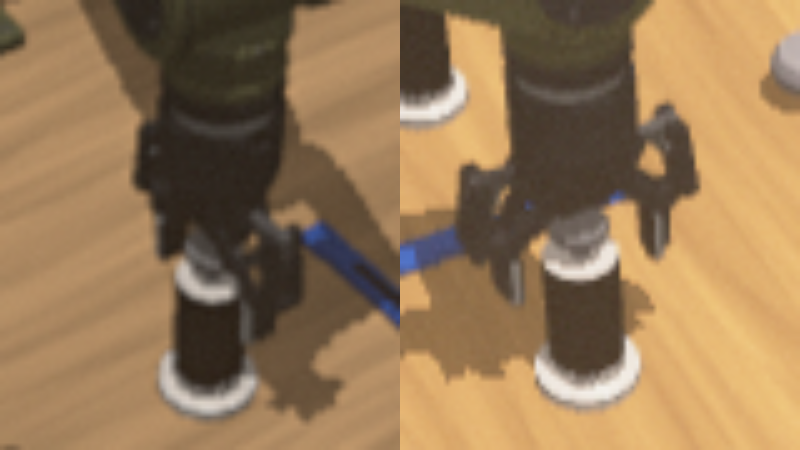

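The fingers straddle the barrel without contact. I'll close.

Call:
jog_arm(
  plan=[
    {"wx": 0,"wy": 0,"wz": 0,"dx": 0.01,"dy": 0,"dz": 0,"hand": 0.8},
    {"wx": 0,"wy": 0,"wz": 0,"dx": 0.01,"dy": 0,"dz": 0,"hand": 0.7},
    {"wx": 0,"wy": 0,"wz": 0,"dx": 0.01,"dy": 0,"dz": 0,"hand": 0.6},
    {"wx": 0,"wy": 0,"wz": 0,"dx": 0.01,"dy": 0,"dz": 0,"hand": 0.55},
    {"wx": 0,"wy": 0,"wz": 0,"dx": 0.01,"dy": 0,"dz": 0,"hand": 0.5},
    {"wx": 0,"wy": 0,"wz": 0,"dx": 0.01,"dy": 0,"dz": 0,"hand": 0.4},
    {"wx": 0,"wy": 0,"wz": 0,"dx": 0.01,"dy": 0,"dz": 0,"hand": 0.2},
    {"wx": 0,"wy": 0,"wz": 0,"dx": 0.01,"dy": 0,"dz": 0,"hand": 0},
    {"wx": 0,"wy": 0,"wz": 0,"dx": 0.01,"dy": 0,"dz": 0,"hand": 0},
    {"wx": 0,"wy": 0,"wz": 0,"dx": 0.01,"dy": 0,"dz": 0,"hand": 0},
  ],
  grip_force=50,
)

```text
time: 17.7
tcp_pos: [0.487, 0.0019, 0.0726]
eef_rot: [1.209, 1.21, -1.21]
contact_force: [-3.6, 0.7, 5.3]
width: 0.0458
```

```bash
python3 - <<'E'
from h import *
snap('side','s11');o=manip.get_obs(); print(o['time'],o['tcp_pos'].round(4),o['contact_force'].round(2),o['width'])
i=cv2.imread('pics/s11.png')
cv2.imwrite('pics/c11.png',cv2.resize(i[130:220,220:320],None,fx=5,fy=5))
E
```

```text
17.75 [0.487  0.0019 0.0726] [-3.2  -0.05  4.6 ] 0.04585370902630631
```

View pics/c11.png

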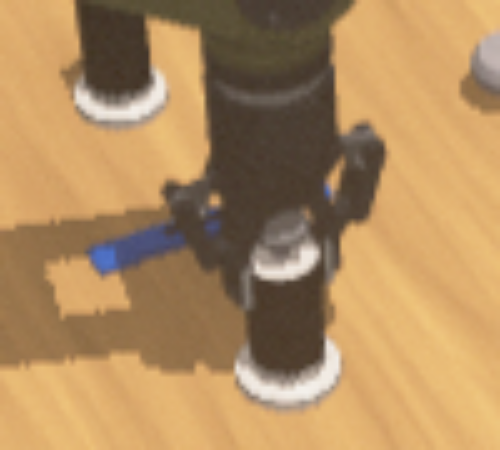

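Gripped at 45.8 mm width. I'll lift straight up.

Call:
jog_arm(
  plan=[
    {"wx": 0,"wy": 0,"wz": 0,"dx": -0.02,"dy": 0,"dz": 0,"hand": 0},
    {"wx": 0,"wy": 0,"wz": 0,"dx": -0.06,"dy": 0,"dz": 0,"hand": 0},
    {"wx": 0,"wy": 0,"wz": 0,"dx": -0.14,"dy": 0,"dz": 0,"hand": 0},
    {"wx": 0,"wy": 0,"wz": 0,"dx": -0.23,"dy": 0,"dz": 0,"hand": 0},
    {"wx": 0,"wy": 0,"wz": 0,"dx": -0.33,"dy": 0,"dz": 0,"hand": 0},
    {"wx": 0,"wy": 0,"wz": 0,"dx": -0.42,"dy": 0,"dz": 0,"hand": 0},
    {"wx": 0,"wy": 0,"wz": 0,"dx": -0.48,"dy": 0,"dz": 0,"hand": 0},
    {"wx": 0,"wy": 0,"wz": 0,"dx": -0.5,"dy": 0,"dz": 0,"hand": 0},
    {"wx": 0,"wy": 0,"wz": 0,"dx": -0.5,"dy": 0,"dz": 0,"hand": 0},
    {"wx": 0,"wy": 0,"wz": 0,"dx": -0.5,"dy": 0,"dz": 0,"hand": 0},
  ],
)

```text
time: 18.75
tcp_pos: [0.4867, 0.002, 0.1466]
eef_rot: [1.209, 1.21, -1.21]
contact_force: [-0.4, -0.6, -7.8]
width: 0.0457
```

```bash
python3 - <<'E'
from h import *
snap('side','s12');o=manip.get_obs(); print(o['time'],o['tcp_pos'].round(4),o['contact_force'].round(2),o['width'])
i=cv2.imread('pics/s12.png')
cv2.imwrite('pics/c12.png',cv2.resize(i[80:220,200:340],None,fx=4,fy=4))
E
```

```text
18.8 [0.4866 0.002  0.1464] [-0.79  0.47 -7.1 ] 0.046060056655568976
```

View pics/c12.png

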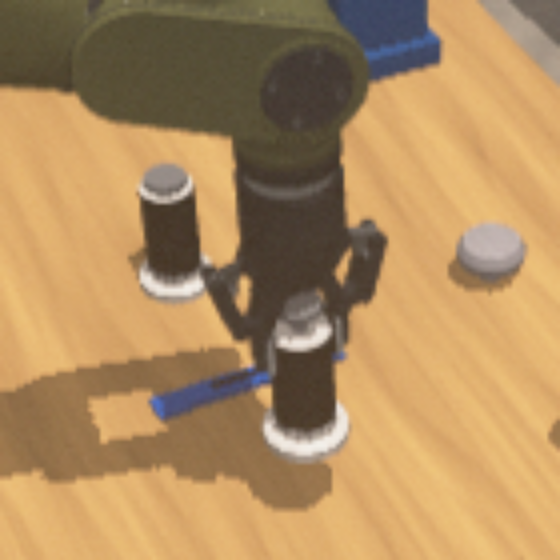

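The damper is held upright and clear. I'll move towards the tray in smooth steps.

Call:
jog_arm(
  plan=[
    {"wx": 0,"wy": 0,"wz": 0,"dx": 0,"dy": 0.01,"dz": 0.04,"hand": 0},
    {"wx": 0,"wy": 0,"wz": 0,"dx": 0,"dy": 0.04,"dz": 0.13,"hand": 0},
    {"wx": 0,"wy": 0,"wz": 0,"dx": 0,"dy": 0.08,"dz": 0.26,"hand": 0},
    {"wx": 0,"wy": 0,"wz": 0,"dx": 0,"dy": 0.12,"dz": 0.4,"hand": 0},
    {"wx": 0,"wy": 0,"wz": 0,"dx": 0,"dy": 0.16,"dz": 0.55,"hand": 0},
    {"wx": 0,"wy": 0,"wz": 0,"dx": 0,"dy": 0.2,"dz": 0.7,"hand": 0},
    {"wx": 0,"wy": 0,"wz": 0,"dx": 0,"dy": 0.23,"dz": 0.83,"hand": 0},
    {"wx": 0,"wy": 0,"wz": 0,"dx": 0,"dy": 0.25,"dz": 0.93,"hand": 0},
    {"wx": 0,"wy": 0,"wz": 0,"dx": 0,"dy": 0.26,"dz": 0.98,"hand": 0},
    {"wx": 0,"wy": 0,"wz": 0,"dx": 0,"dy": 0.26,"dz": 1,"hand": 0},
  ],
)

```text
time: 19.8
tcp_pos: [0.5263, -0.149, 0.1471]
eef_rot: [1.21, 1.209, -1.21]
contact_force: [0.1, 0.6, -7.4]
width: 0.0458
```

Call:
jog_arm(
  plan=[
    {"wx": 0,"wy": 0,"wz": 0,"dx": 0,"dy": 0.01,"dz": 0.04,"hand": 0},
    {"wx": 0,"wy": 0,"wz": 0,"dx": 0,"dy": 0.04,"dz": 0.13,"hand": 0},
    {"wx": 0,"wy": 0,"wz": 0,"dx": 0,"dy": 0.08,"dz": 0.26,"hand": 0},
    {"wx": 0,"wy": 0,"wz": 0,"dx": 0,"dy": 0.12,"dz": 0.4,"hand": 0},
    {"wx": 0,"wy": 0,"wz": 0,"dx": 0,"dy": 0.16,"dz": 0.55,"hand": 0},
    {"wx": 0,"wy": 0,"wz": 0,"dx": 0,"dy": 0.2,"dz": 0.7,"hand": 0},
    {"wx": 0,"wy": 0,"wz": 0,"dx": 0,"dy": 0.23,"dz": 0.83,"hand": 0},
    {"wx": 0,"wy": 0,"wz": 0,"dx": 0,"dy": 0.25,"dz": 0.93,"hand": 0},
    {"wx": 0,"wy": 0,"wz": 0,"dx": 0,"dy": 0.26,"dz": 0.98,"hand": 0},
    {"wx": 0,"wy": 0,"wz": 0,"dx": 0,"dy": 0.26,"dz": 1,"hand": 0},
  ],
)

```text
time: 20.8
tcp_pos: [0.5652, -0.2989, 0.1471]
eef_rot: [1.21, 1.209, -1.21]
contact_force: [0.4, 0.9, -6.8]
width: 0.0458
```

```bash
python3 - <<'E'
from h import *
snap('wrist','w13');snap('side','s13');snap('scene','sc13');o=manip.get_obs(); print(o['time'],o['tcp_pos'].round(4),o['contact_force'].round(2),o['width'])
i=cv2.imread('pics/s13.png');j=cv2.imread('pics/sc13.png')
cv2.imwrite('pics/c13.png',np.hstack([cv2.resize(j[170:300,210:340],None,fx=3,fy=3),cv2.resize(i[180:310,280:410],None,fx=3,fy=3)]))
E
```

```text
20.95 [ 0.565  -0.2975  0.1471] [ 0.55  1.03 -7.2 ] 0.04608373583400635
```

View pics/c13.png

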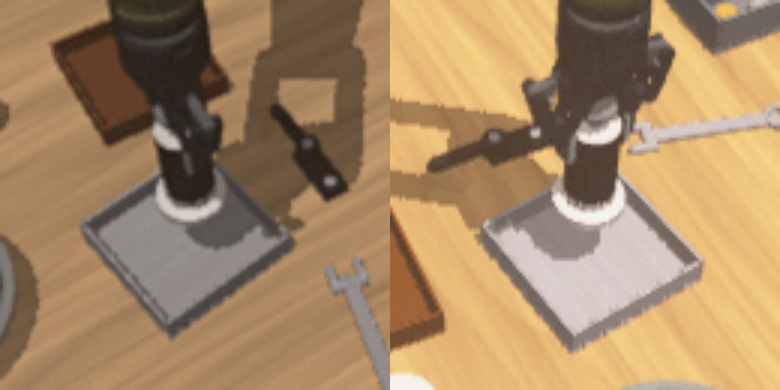

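View pics/w13.png

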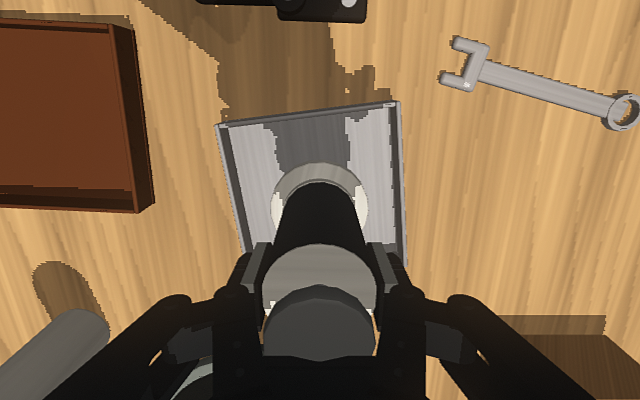

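The wrist view shows the tray's far rim corners at (216,125) and (400,101), which I'll use to refine the centre.

```bash
python3 - <<'E'
from h import *
w=load('w13');w0=load('w2')
A=onz(w,216,125,.03);B=onz(w,400,101,.03);print(A,B,np.linalg.norm(A-B))
u=(B-A)/np.linalg.norm(B-A);n=np.array([u[1],-u[0],0]);print('c',(A+B)/2+75e-3*n, np.degrees(np.arctan2(u[1],u[0])))
s=load('scene0');d=load('side0')
print(tri([(w,216,125),(s,276,219.3),(d,310.7,256)]));print(tri([(w,400,101),(s,307.7,250),(d,352,234.7)]))
E
```

```text
[ 0.48370078 -0.24830596  0.03      ] [ 0.62924103 -0.22976926  0.03      ] 0.14671595722519443
c [ 0.56594672 -0.31343659  0.03      ] 7.258384966343377
(array([ 0.4819947 , -0.24960385,  0.02369619]), [np.float64(0.0006585605609969207), np.float64(0.000942999234023004), np.float64(0.0004660494303511155)])
(array([ 0.63102215, -0.22873191,  0.01896079]), [np.float64(0.0017225013493962985), np.float64(0.0009254752096948349), np.float64(0.0016866292954043414)])
```

Call:
jog_arm(
  plan=[
    {"wx": 0,"wy": 0,"wz": 0,"dx": 0,"dy": 0,"dz": 0.05,"hand": 0},
    {"wx": 0,"wy": 0,"wz": 0,"dx": 0.03,"dy": 0,"dz": 0.1,"hand": 0},
    {"wx": 0,"wy": 0,"wz": 0,"dx": 0.09,"dy": 0,"dz": 0.1,"hand": 0},
    {"wx": 0,"wy": 0,"wz": 0,"dx": 0.17,"dy": 0,"dz": 0.1,"hand": 0},
    {"wx": 0,"wy": 0,"wz": 0,"dx": 0.25,"dy": 0,"dz": 0.1,"hand": 0},
    {"wx": 0,"wy": 0,"wz": 0,"dx": 0.32,"dy": 0,"dz": 0.1,"hand": 0},
    {"wx": 0,"wy": 0,"wz": 0,"dx": 0.38,"dy": 0,"dz": 0.1,"hand": 0},
    {"wx": 0,"wy": 0,"wz": 0,"dx": 0.42,"dy": 0,"dz": 0.1,"hand": 0},
    {"wx": 0,"wy": 0,"wz": 0,"dx": 0.44,"dy": 0,"dz": 0.1,"hand": 0},
    {"wx": 0,"wy": 0,"wz": 0,"dx": 0.45,"dy": 0,"dz": 0.1,"hand": 0},
  ],
)

```text
time: 21.95
tcp_pos: [0.5653, -0.3131, 0.0796]
eef_rot: [1.209, 1.209, -1.209]
contact_force: [0.7, -0.8, -6.1]
width: 0.046
```

Call:
jog_arm(
  plan=[
    {"wx": 0,"wy": 0,"wz": 0,"dx": 0.003,"dy": 0,"dz": 0,"hand": 0},
    {"wx": 0,"wy": 0,"wz": 0,"dx": 0.006,"dy": 0,"dz": 0,"hand": 0},
    {"wx": 0,"wy": 0,"wz": 0,"dx": 0.009,"dy": 0,"dz": 0,"hand": 0},
    {"wx": 0,"wy": 0,"wz": 0,"dx": 0.012,"dy": 0,"dz": 0,"hand": 0},
    {"wx": 0,"wy": 0,"wz": 0,"dx": 0.015,"dy": 0,"dz": 0,"hand": 0},
    {"wx": 0,"wy": 0,"wz": 0,"dx": 0.018,"dy": 0,"dz": 0,"hand": 0},
    {"wx": 0,"wy": 0,"wz": 0,"dx": 0.02,"dy": 0,"dz": 0,"hand": 0},
    {"wx": 0,"wy": 0,"wz": 0,"dx": 0.022,"dy": 0,"dz": 0,"hand": 0},
    {"wx": 0,"wy": 0,"wz": 0,"dx": 0.023,"dy": 0,"dz": 0,"hand": 0},
    {"wx": 0,"wy": 0,"wz": 0,"dx": 0.023,"dy": 0,"dz": 0,"hand": 0},
  ],
)

```text
time: 22.95
tcp_pos: [0.5653, -0.3131, 0.0767]
eef_rot: [1.209, 1.209, -1.209]
contact_force: [-2.0, 1.0, -4.5]
width: 0.0457
```

```bash
python3 - <<'E'
from h import *
snap('side','s14');snap('scene','sc14');o=manip.get_obs(); print(o['time'],o['tcp_pos'].round(4),o['contact_force'].round(2),o['width'])
i=cv2.imread('pics/s14.png');j=cv2.imread('pics/sc14.png')
cv2.imwrite('pics/c14.png',np.hstack([cv2.resize(j[170:300,210:340],None,fx=3,fy=3),cv2.resize(i[180:310,280:410],None,fx=3,fy=3)]))
E
```

```text
23.05 [ 0.5653 -0.3131  0.0767] [-1.33  0.66 -4.19] 0.045853306903826406
```

View pics/c14.png

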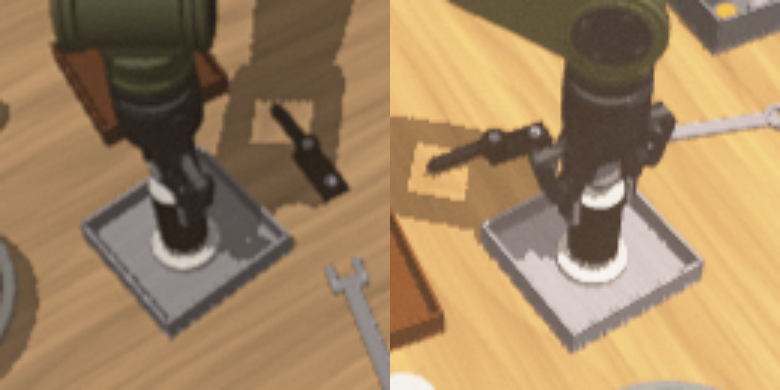

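The foot is touching the floor: the carried load dropped from 7 to 4 N, and the foot is central in the tray. I'll seat it a little further, then release.

Call:
jog_arm(
  plan=[
    {"wx": 0,"wy": 0,"wz": 0,"dx": 0.003,"dy": 0,"dz": 0,"hand": 0},
    {"wx": 0,"wy": 0,"wz": 0,"dx": 0.006,"dy": 0,"dz": 0,"hand": 0},
    {"wx": 0,"wy": 0,"wz": 0,"dx": 0.006,"dy": 0,"dz": 0,"hand": 0},
    {"wx": 0,"wy": 0,"wz": 0,"dx": 0.006,"dy": 0,"dz": 0,"hand": 0.55},
    {"wx": 0,"wy": 0,"wz": 0,"dx": 0.006,"dy": 0,"dz": 0,"hand": 0.65},
    {"wx": 0,"wy": 0,"wz": 0,"dx": 0.006,"dy": 0,"dz": 0,"hand": 0.8},
    {"wx": 0,"wy": 0,"wz": 0,"dx": 0.006,"dy": 0,"dz": 0,"hand": 1},
    {"wx": 0,"wy": 0,"wz": 0,"dx": 0.006,"dy": 0,"dz": 0,"hand": 1},
    {"wx": 0,"wy": 0,"wz": 0,"dx": 0.006,"dy": 0,"dz": 0,"hand": 1},
    {"wx": 0,"wy": 0,"wz": 0,"dx": 0.006,"dy": 0,"dz": 0,"hand": 1},
  ],
)

```text
time: 24.05
tcp_pos: [0.5653, -0.3131, 0.0755]
eef_rot: [1.209, 1.209, -1.209]
contact_force: [-0.6, -0.5, -0.6]
width: 0.0856
```

Call:
jog_arm(
  plan=[
    {"wx": 0,"wy": 0,"wz": 0,"dx": -0.03,"dy": 0,"dz": 0,"hand": 1},
    {"wx": 0,"wy": 0,"wz": 0,"dx": -0.1,"dy": 0,"dz": 0,"hand": 1},
    {"wx": 0,"wy": 0,"wz": 0,"dx": -0.2,"dy": 0,"dz": 0,"hand": 1},
    {"wx": 0,"wy": 0,"wz": 0,"dx": -0.35,"dy": 0,"dz": 0,"hand": 1},
    {"wx": 0,"wy": 0,"wz": 0,"dx": -0.5,"dy": 0,"dz": 0,"hand": 1},
    {"wx": 0,"wy": 0,"wz": 0,"dx": -0.65,"dy": 0,"dz": 0,"hand": 1},
    {"wx": 0,"wy": 0,"wz": 0,"dx": -0.8,"dy": 0,"dz": 0,"hand": 1},
    {"wx": 0,"wy": 0,"wz": 0,"dx": -0.9,"dy": 0,"dz": 0,"hand": 1},
    {"wx": 0,"wy": 0,"wz": 0,"dx": -1,"dy": 0,"dz": 0,"hand": 1},
    {"wx": 0,"wy": 0,"wz": 0,"dx": -1,"dy": 0,"dz": 0,"hand": 1},
  ],
)

```text
time: 25.05
tcp_pos: [0.5663, -0.3138, 0.229]
eef_rot: [1.209, 1.204, -1.207]
contact_force: [0.3, 0.2, -0.5]
width: 0.0857
```

```bash
python3 - <<'E'
from h import *
snap('side','s15');snap('scene','sc15');snap('wrist','w15');o=manip.get_obs(); print(o['time'],o['tcp_pos'].round(4),o['contact_force'].round(2),o['width'])
E
```

```text
25.2 [ 0.5648 -0.3128  0.2243] [ 0.25 -0.42 -0.68] 0.08494129517898877
```

View pics/s15.png

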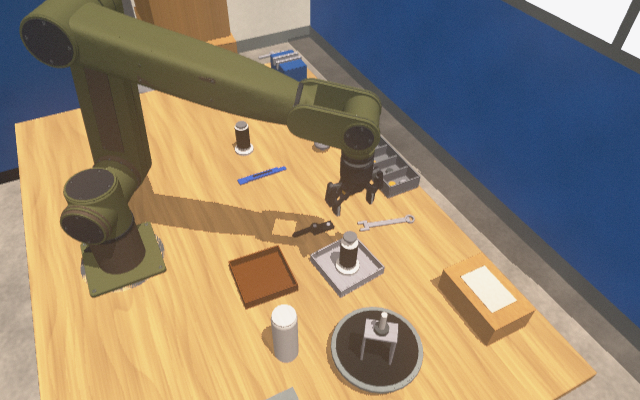

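View pics/sc15.png

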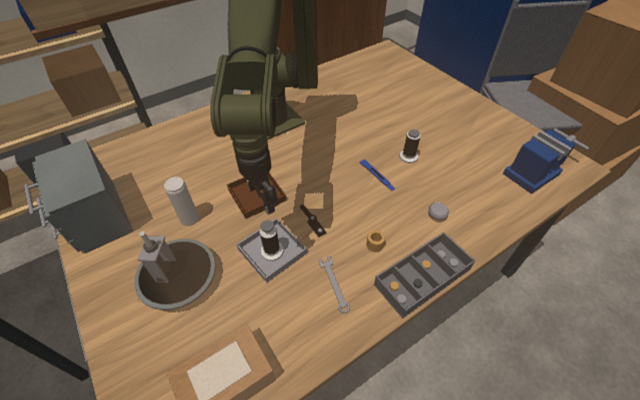

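View pics/w15.png

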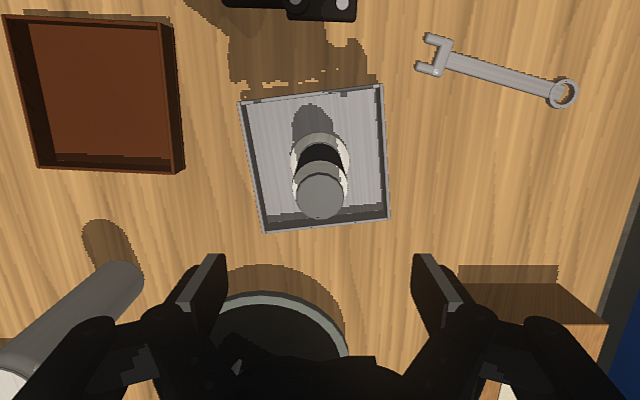

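The binding damper stands upright in the tray's centre (wrist foot at about (320,165)), the gripper is clear and the bystanders are unmoved. Last check: the height of the sound damper's pad.

```bash
python3 - <<'E'
from h import *
i=cv2.imread('pics/s15.png');j=cv2.imread('pics/sc15.png')
cv2.imwrite('pics/c15.png',np.hstack([cv2.resize(j[120:170,385:435],None,fx=8,fy=8,interpolation=0),cv2.resize(i[115:165,217:267],None,fx=8,fy=8,interpolation=0)]))
s=load('sc15');d=load('s15');X=[.490,.309]
for t in (.034,.030): print(t,proj(s,X+[.148-t]),proj(d,X+[.148-t]))
E
```

```text
0.034 [414.31508443 132.66395348] [241.31962826 124.02555949]
0.03 [414.52645559 131.75911557] [241.20302945 123.0756761 ]
```

View pics/c15.png

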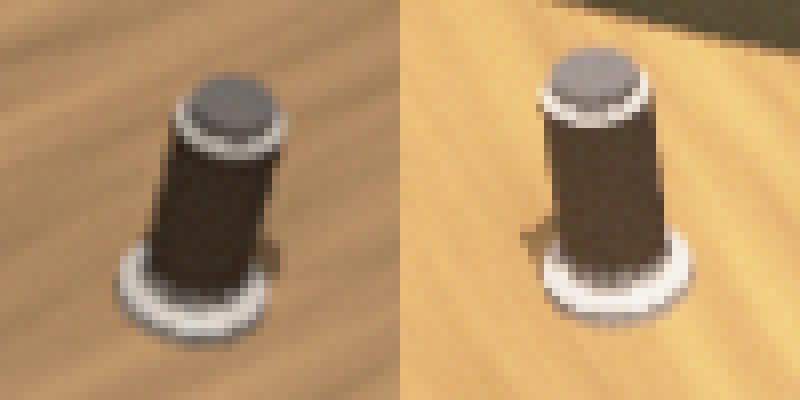

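Pad top measured at scene (414,132.7) and side (241.4,124.4), against predictions for 34 mm of travel of (414.3,132.7) and (241.3,124.0). It's fully down.

```bash
python3 - <<'E'
from h import *
o=manip.get_obs();print(o['time'],abs(o['joint_vel']).max());print(manip.finish_job())
E
```

```text
25.2 0.013550676226338853
the job is handed in; nothing more can be done
None
```

I checked both dampers. The sound one is standing in its place with its plunger fully down, and the binding one is standing upright in the steel reject tray. I handed the job in at 25.2 s.

- **Binding damper** (near one, x 0.488, y 0.002): I stopped at about 17 mm of travel, where the resistance had risen to an average of about 6.3 N. I then gripped it by the barrel just below its top and set it down near the middle of the tray.
- **Sound damper** (far one, x 0.490, y 0.309): The force stayed at about 2–3 N to about 29 mm. It then met a hard stop, where I pressed up to about 15 N.

**Last checks:** The final images show both dampers upright, the gripper clear of everything, and nothing else visibly moved. The sound damper's pad sits within half a pixel of where 34 mm of travel would put it.

**Readings that disagreed with the text:**
- At the end stop the measured tool height was 0.116 m, against 0.114 m expected; the images support full travel.
- The tray rim came out at about 19–24 mm from two views, against 30 mm stated. I put that down to coarse corner pixels.
- The grip width read 46 mm on the 48 mm barrel.

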